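# Fetch the lid from the drawer and cover the ferrule tub

## Task

Pull the drawer of the low wooden cabinet right out to its stop, lift out the round wooden lid that lies in it, and lower the lid (do not drop it) onto the smallest of the open tubs, so that it sits level with its plug down inside the rim. Leave the tub covered where it stands, the drawer pushed fully shut, and everything else undisturbed.

Things in the scene. Friction and masses are not known exactly. Their poses are not given: they have to be found in the camera images.
- cabinet: low wooden cabinet with one drawer, standing fixed on the counter, 235 deep (x) x 210 wide (y) x 104 high. Origin: centre of its underside; its own x points from the drawer front to its back, so the drawer comes out along -x. With the drawer shut the front face lies 117 mm from the origin along -x; the top board begins 102 mm from the origin along -x.
- drawer (a joint): how far the drawer is out, in m: 0 shut, 0.165 at its stop; it may start up to 0.015 ajar. It slides with about 1.5 N of friction and stays where it is left. Inside it measures 190 x 168 mm (x, y) with walls 60 mm high; its inner floor is 22 mm and its rim 82 mm above the counter.
- drawer_handle (a point): middle of the drawer's handle: a level dark steel bar, 11 mm thick and 120 mm long along the cabinet's y, its axis 45 mm in front of the drawer front, so that there is a free gap of 39 mm between bar and front; two 8 mm posts join it to the front 54 mm either side of the middle. It is 66 mm above the counter, 38 mm below the cabinet's top. The axes are the cabinet's.
- lid: loose round wooden lid, about 130 g, lying right way up in the drawer. Origin: centre of its underside, z up. From below: a plug of 96 mm diameter and 8 mm height, a disc of 124 mm diameter and 10 mm thickness, and across the top a wooden bar to hold it by, 70 mm long (lid x), 16 mm wide (lid y) and 26 mm high; 44 mm high in all.
- lid_seat (a point): centre of the underside of the lid's disc, 8 mm above the lid's origin: the face that rests on the tub's rim.
- lid_grip (a point): middle of the lid's bar, 36 mm above the lid's origin and 18 mm above the disc's top face; axes as the lid's.
- tub: the tub to cover: the smaller wooden tub with two copper hoops, loose, 500 g, 120 mm outer diameter, 90 mm high, wall 7 mm (mouth 106 mm wide), a few brass ferrules on its floor. It stands to the left or to the right of the cabinet. Origin: centre of its underside.
- tub_rim (a point): centre of the mouth of the smaller tub, level with the top of its rim, 90 mm above the counter.
- big_tub: bystander: larger open wooden tub, loose, 170 mm outer diameter, 75 mm high, holding handle blanks, on the other side; the lid would fall into it. Origin: centre of its underside.
- mallet: bystander: wooden mallet lying on the counter, 230 mm long, head 100 mm across and 44 mm thick. Origin: under the handle, 75 mm from the head.
- whetstone: bystander: whetstone on a wooden base, 220 x 85 x 46 mm. Origin: centre of its underside.
- oil: bystander: amber oil bottle, 48 mm diameter, 130 mm high. Origin: centre of its underside.
Not all that is in view belongs to the job. Leave any blue look-alike of the tub alone.

How it is judged:
On the way, in this order (a step that is already met when the one before it is completed fails the run):
1. the drawer is pulled out to its stop (at least 160 of its 165 mm) (value of joint drawer above 0.16 m), for 0.2 s.
2. the lid is lowered onto the smaller tub while held: within 12 mm of its seat with the fingers still on it (horizontal distance between lid_seat and tub_rim below 0.012 m and z of lid_seat in the frame of tub_rim between -0.003 and 0.012 m and contact force between the fingers and lid above 0.3 N), for 0.05 s.
At the end, for the whole second after the job is handed in: The lid rests on the smaller tub: disc within 3 mm of the rim's height, centred within 8 mm, lid and tub level within 0.05 rad and at rest; the tub is within 30 mm of where it began; the drawer is shut to within 8 mm (horizontal distance between lid_seat and tub_rim below 0.008 m and z of lid_seat in the frame of tub_rim between -0.003 and 0.003 m and angle between each of lid, tub's own z axis and vertical below 0.05 rad and distance of tub from where it was at the start of the episode below 0.03 m and linear speed of lid below 0.02 m/s and value of joint drawer below 0.008 m); the robot touches nothing.
It fails at once if the larger tub is moved by more than 30 mm (distance of big_tub from where it was at the start of the episode above 0.03 m).
It fails at once if the mallet is moved by more than 30 mm (distance of mallet from where it was at the start of the episode above 0.03 m).
It fails at once if the whetstone is moved by more than 30 mm (distance of whetstone from where it was at the start of the episode above 0.03 m).
It fails at once if the oil bottle is moved by more than 30 mm (distance of oil from where it was at the start of the episode above 0.03 m).
It also fails if it takes over 67 s, if anything falls off the work surface, if the arm or the gripper's body presses on something with over 40 N, if the wrist force passes 120 N, or if a joint passes its speed limit or range.

## Robot

A 7-joint arm with a two-finger parallel gripper is mounted at the origin on the work surface. World frame = base frame: x ahead of the robot, y to its left, z up, the work surface at z = 0. Lengths are in m, angles in rad, forces in N, time in s.
With the tool pointing down it reaches from about 0.425 to 0.925 m from the base axis. Payload 6.8 kg.
Tool frame: the origin (TCP) lies midway between the tips of the shut fingers; the grasp point (between the pads) lies 19 mm behind it (bot.pinch_z is the distance from the TCP to the grasp point, in m); z points along the fingers, y is the line along which they close (so a half turn about z gives the same grasp; the last joint's range is limited). The gripper opens to 85 mm and grips with 20 to 120 N. Pads are 22 mm wide; open, the fingers measure 114 mm over their backs; the gripper's body (76 mm by 85 mm) begins 54 mm behind the grasp point. The pads swing forward as they close: fully open they stand 13 mm farther back than shut.
Start: joints at [-1.311, 0.477, 0.022, 1.555, -0.011, 1.109, -0.083], TCP at [0.243, 0.63, 0.231] pointing down, gripper open.
Joint ranges: [-2.96, 2.96], [-0.34, 2.1], [-1.41, 1.46], [0.24, 2.44], [-1.37, 4.51], [0.17, 1.92], [-2.96, 2.96]. Speed limits (rad/s): [2.39, 2.39, 3.14, 3.14, 3.14, 3.14, 3.14].

## Interface

Orientations are given as a unit quaternion [w, x, y, z].
In Python, from station import bot, imaging gives the robot as it stands. The module is installed in compiled form; this text tells all that it offers.
- The arm moves only by the tool carry_out, never from a script. Its argument "targets" is a list of rows, each a list of 5 numbers: the shift along the tool's x, y, z in cm, then the turn about the tool's z in degrees, then the opening, from -1 (shut) to 1 (fully open). In form: [[x, y, z, yaw, gripper], ...]. A call has 1 to 12 rows; each row shifts and turns the commanded pose from where the row before left it, along the tool's axes as they then stand; what a row does not reach is not made up. A row lasts 1/10 s, in which the tool goes at most 50 mm and 8.59 degrees, less where a joint would pass 70% of its speed; a pose out of reach is approached as far as the arm can. A call is refused whole if a number of a shift passes 5 or a number of a turn 8.59, either way. A call with a gripper value outside its range is refused whole. The fingers move at their own pace and stop on an object; "force" is the grip in N (left out, the last holds). Time passes only in rows, so rows that do not move let the fingers close. It gives the time, the measured TCP pose, the force, the opening and the grip force at its end, in the units of the state.
- bot.get_obs(): the state, without advancing time (a new reading comes with each control period).
- imaging.read_camera(name): name is "scene" or "top" or "wrist"; returns the picture (384x512x3 uint8, red, green, blue); there is no depth.
- imaging.calibration(name): a dict with "fx", "fy", "cx", "cy" (pixels), "k1" (the pictures are not rectified: a ray, as slopes to the right and down, at radius r is drawn at 1 + k1 r^2 times it, then the intrinsics apply), "extrinsics" (4x4, takes a point from world to camera coordinates). Camera axes: x right, y up, looking along -z (the intrinsics and any distortion apply to the point x, -y, -z); pixel columns grow to the right and rows downward; lengths in m; the calibration is good to about 2 mm. A picture is of the moment at which its call begins: read the wrist's pose just before it. calibration takes no time and is no camera call; for the wrist camera it gives the pose at the moment of the call.
- bot.hand_in(): hands the job in; it is judged then, once.
The state is a dict: "t": time; "q": joint angles; "joint_vel": joint speeds; "joint_torque": joint torques, N m; "eef_pos": TCP position; "tool_rot": TCP orientation; "contact_force": force on the tool from outside, world axes, zero at the start; "torque": the same for the moment, N m; "gripper_width": opening from 0.0 (shut) to 1.0 (fully open); "grasp_force": force on a finger pad.
Only numpy, scipy, OpenCV 4.12 (cv2) and the standard library are available. Lean on these libraries where they do the work, as an engineer would, in place of code of your own. Each camera call takes 0.05 s, during which the arm holds its last target. There are 200 camera calls.

## Working session

There is one attempt and no reset: what is moved stays moved. The work goes in short steps, Python scripts to look and compute and a tool call to move; the robot and the scene stay as the last step left them, time stands still between calls to the robot, and variables do not carry over. Pictures are saved under pics/ and viewed, at most 10 in all, crops included, and the job is handed in when it is done.

Besides the shell and the picture viewer there is one more tool, called after ">>>" in YAML: its name, and indented under it one key for each argument. carry_out: Moves the arm, as the interface text tells. Its arguments: {"type":"object","properties":{"targets":{"type":"array"},"force":{"type":"number"}},"required":["targets"]}

```bash
mkdir -p pics; cat > h.py <<'E'
import numpy as np, cv2
from station import bot, imaging
def ray(c,u,v):
    d=np.array([(u-c["cx"])/c["fx"],(v-c["cy"])/c["fy"]]); s=d.copy()
    for _ in range(20): s=d/(1+c["k1"]*(s@s))
    E=np.array(c["extrinsics"]); R=E[:3,:3]; t=E[:3,3]
    return -R.T@t, R.T@np.array([s[0],-s[1],-1])
def at(c,u,v,z):
    o,d=ray(c,u,v); return o+d*(z-o[2])/d[2]
def proj(c,p):
    E=np.array(c["extrinsics"]); q=E[:3,:3]@np.array(p)+E[:3,3]
    s=np.array([q[0],-q[1]])/-q[2]; s=s*(1+c["k1"]*(s@s))
    return s*[c["fx"],c["fy"]]+[c["cx"],c["cy"]]
def snap(n,f,scale=1.5):
    im=imaging.read_camera(n); np.save(f"pics/{f}.npy",im)
    cv2.imwrite(f"pics/{f}.png",cv2.resize(im[:,:,::-1],None,fx=scale,fy=scale,interpolation=cv2.INTER_CUBIC)); return im
E
python3 - <<'E'
from h import *
snap("top","top0");snap("scene","scene0")
for n in("top","scene"):
    c=imaging.calibration(n);print(n,ray(c,256,192),c["fx"],c["k1"])
o=bot.get_obs();print(o["t"],o["eef_pos"],o["tool_rot"],bot.pinch_z)
E
```

```text
top (array([ 0.33008654, -0.09971287,  1.30013785]), array([ 0.23754971,  0.02846994, -0.97113359])) 420.40780246830815 -0.0802645895304306
scene (array([ 0.91000369, -0.70847311,  1.30467603]), array([-0.23061832,  0.43649431, -0.86965714])) 457.55794083949985 -0.15180834782591138
0.1 [0.24255745 0.62936655 0.23042348] [-9.65599941e-05  1.82889455e-01  9.83133146e-01 -8.08953747e-04] 0.0187
```

View pics/top0.png

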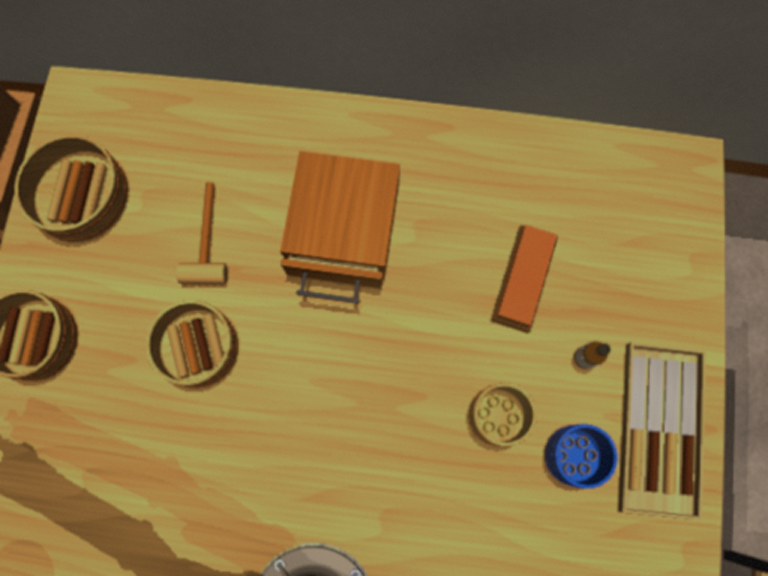

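View pics/scene0.png

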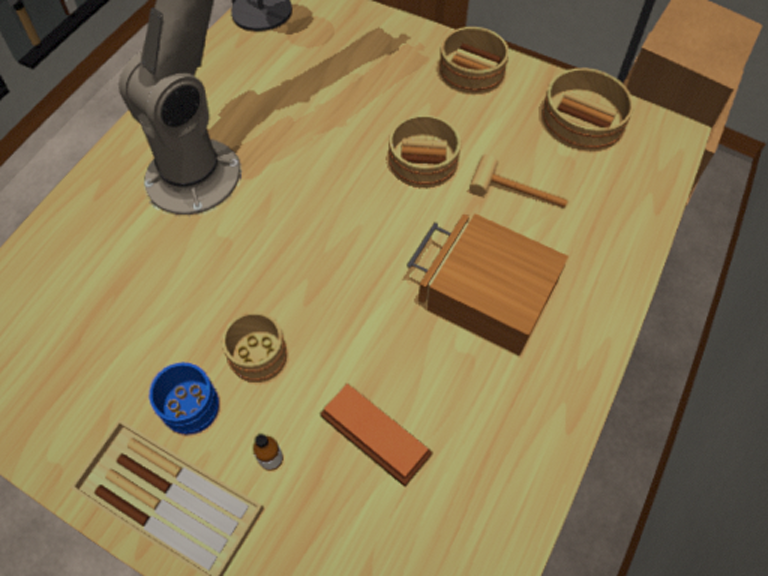

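The top view shows the cabinet (top board corners at about (299,152), (400,164), (386,267), (283,252) in 1.5x pixels), the handle at about (328,297), the small tub at (500,416), the blue decoy at (582,456), and the oil and whetstone on the right. The scene view agrees. I'll enlarge the cabinet and tub.

```bash
python3 - <<'E'
from h import *
im=np.load("pics/top0.npy")[:,:,::-1]
a=cv2.resize(im[95:210,180:275],None,fx=5,fy=5,interpolation=cv2.INTER_CUBIC)
b=cv2.resize(im[250:304,305:365],None,fx=5,fy=5,interpolation=cv2.INTER_CUBIC)
o=np.zeros((575,790,3),np.uint8);o[:575,:475]=a;o[:270,480:780]=b
cv2.imwrite("pics/crop1.png",o)
E
```

```text
(no output)
```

View pics/crop1.png

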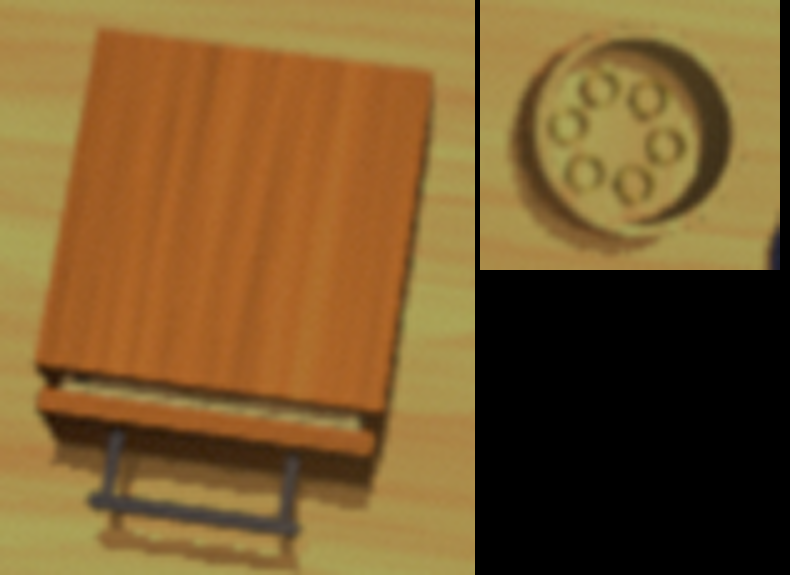

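```bash
python3 - <<'E'
from h import *
c=imaging.calibration("top")
f=lambda u,v:(180+(u-2)/5,95+(v-2)/5)
P=np.array([at(c,*f(*p),.104) for p in[(98,29),(433,72),(384,412),(37,366)]])
print(P.round(4)); TL,TR,BR,BL=P
ax=(TL+TR-BL-BR);print("yaw",np.arctan2(ax[1],ax[0]),np.arctan2(*( (TL+BL-TR-BR)[[1,0]]))-np.pi/2)
print("sz",np.linalg.norm(TL-BL),np.linalg.norm(TL-TR))
H=np.array([at(c,*f(*p),.066) for p in[(96,500),(292,528)]]);print("handle",H.round(4),H.mean(0),np.linalg.norm(H[0]-H[1]))
ctr=P.mean(0); y=np.arctan2(ax[1],ax[0]);d=np.array([np.cos(y),np.sin(y)])
print("handle along",(H.mean(0)[:2]-(TL+TR)[:2]/2)@d, "shut would be", -(117+45+117.5)/1000)
g=lambda u,v:(305+(u-482)/5,250+(v-2)/5)
t=at(c,*g(632,136),.09);print("tub",t)
im=np.load("pics/top0.npy")[:,:,::-1].copy()
big=cv2.resize(im[250:304,305:365],None,fx=8,fy=8,interpolation=cv2.INTER_CUBIC)
for r,col in((.06,(0,0,255)),(.053,(255,0,0))):
  for a in np.linspace(0,2*np.pi,90):
    q=proj(c,[t[0]+r*np.cos(a),t[1]+r*np.sin(a),.09]);cv2.circle(big,tuple(int(x) for x in((q-[305,250])*8+3.5)),1,col,-1)
cv2.imwrite("pics/crop2.png",big)
E
```

```text
[[ 0.8918  0.1456  0.104 ]
 [ 0.888  -0.064   0.104 ]
 [ 0.6681 -0.0603  0.104 ]
 [ 0.6715  0.1481  0.104 ]]
yaw -0.013997677679630862 -0.01730615787076828
sz 0.22037555650697452 0.20960453210151006
handle [[ 0.6031  0.107   0.066 ]
 [ 0.6002 -0.0128  0.066 ]] [0.6016287  0.04710282 0.066     ] 0.11990747914333157
handle along -0.2883258102270463 shut would be -0.2795
tub [ 0.40631747 -0.31786126  0.09      ]
```

View pics/crop2.png

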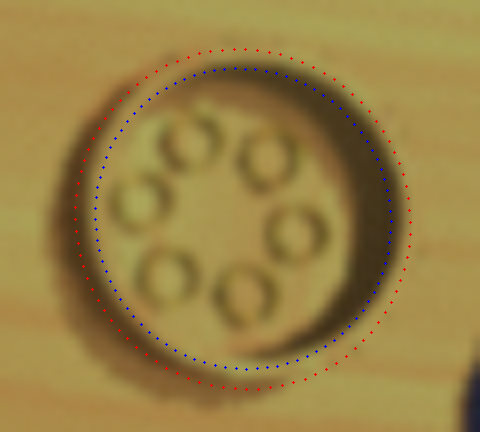

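The crop shows the rim circle fitting to about half a pixel; I will refine it later with the wrist camera. The cabinet yaw is about -0.9° and the drawer is about 9 mm ajar. Next I turn the tool so its y lies along the cabinet's x.

>>> carry_out:
  targets:
    - [0, 0, 0, 8.5, -0.3]
    - [0, 0, 0, 8.5, -0.3]
    - [0, 0, 0, 8.5, -0.3]
    - [0, 0, 0, 8.5, -0.3]
    - [0, 0, 0, 8.5, -0.3]
    - [0, 0, 0, 8.5, -0.3]
    - [0, 0, 0, 8.5, -0.3]
    - [0, 0, 0, 8.5, -0.3]
    - [0, 0, 0, 1.8, -0.3]
  force: 30

```text
t: 1.0
eef_pos: [0.2424, 0.6296, 0.2307]
tool_rot: [0.0, 0.713, 0.701, -0.0]
contact_force: [-0.3, 0.0, 0.9]
gripper_width: 0.349
grasp_force: 0.0
```

>>> carry_out:
  targets:
    - [-4.1, 2.5, 0, 0, -0.3]
    - [-4.1, 2.5, 0, 0, -0.3]
    - [-4.1, 2.5, 0, 0, -0.3]
    - [-4.1, 2.5, 0, 0, -0.3]
    - [-4.1, 2.5, 0, 0, -0.3]
    - [-4.1, 2.5, 0, 0, -0.3]
    - [-4.1, 2.5, 0, 0, -0.3]
    - [-4.1, 2.5, 0, 0, -0.3]
    - [-4.1, 2.5, 0, 0, -0.3]
    - [-4.1, 2.5, 0, 0, -0.3]
    - [-4.1, 2.5, 0, 0, -0.3]
    - [0, 0, 0, 0, -0.3]

```text
t: 2.2
eef_pos: [0.5138, 0.167, 0.2318]
tool_rot: [0.002, 0.715, 0.699, -0.0]
contact_force: [-0.2, 0.2, -0.0]
gripper_width: 0.348
grasp_force: 0.0
```

>>> carry_out:
  targets:
    - [-4, 2.9, 0, 0, -0.3]
    - [-4, 2.9, 0, 0, -0.3]
    - [-4, 2.9, 0, 0, -0.3]
    - [0, 0, 2, 0, -0.3]
    - [0, 0, 2, 0, -0.3]
    - [0, 0, 0, 0, -0.3]
    - [0, 0, 0, 0, -0.3]

```text
t: 2.9
eef_pos: [0.5956, 0.054, 0.1913]
tool_rot: [-0.0, 0.712, 0.702, -0.0]
contact_force: [-0.3, 0.5, 0.8]
gripper_width: 0.352
grasp_force: 0.0
```

```bash
cat >> h.py <<'E'
from scipy.spatial.transform import Rotation as Ro
def need(target,yaw=None):
    o=bot.get_obs(); w,x,y,z=o["tool_rot"]; R=Ro.from_quat([x,y,z,w]).as_matrix()
    d=R.T@(np.array(target)-o["eef_pos"])*100
    a=np.degrees(np.arctan2(R[1,1],R[0,1]))
    t=None if yaw is None else (-(yaw-a)+90)%180-90
    print("t",o["t"],"pos",np.round(o["eef_pos"],4),"need cm",d.round(2),"tool-y deg",round(a,2),"turn",t,"tilt",R[2].round(4))
E
python3 - <<'E'
from h import *
need([.6016,.0471,.048],-.9)
E
```

```text
t 2.9 pos [0.5956 0.054  0.1913] need cm [-0.68  0.62 14.33] tool-y deg -0.76 turn 0.14266617272974713 tilt [-1.e-04 -1.e-03 -1.e+00]
```

>>> carry_out:
  targets:
    - [-0.7, 0.6, 3, 0, -0.3]
    - [0, 0, 3, 0, -0.3]
    - [0, 0, 3, 0, -0.3]
    - [0, 0, 2.5, 0, -0.3]
    - [0, 0, 2, 0, -0.3]
    - [0, 0, 0.8, 0, -0.3]
    - [0, 0, 0, 0, -0.3]
    - [0, 0, 0, 0, -0.3]

```text
t: 3.7
eef_pos: [0.6029, 0.0466, 0.0497]
tool_rot: [0.001, 0.712, 0.702, 0.001]
contact_force: [0.2, -0.2, 0.1]
gripper_width: 0.351
grasp_force: 0.0
```

>>> carry_out:
  targets:
    - [0, 0, 0, 0, -1]
    - [0, 0, 0, 0, -1]
    - [0, 0, 0, 0, -1]
    - [0, 0, 0, 0, -1]
    - [0, 0, 0, 0, -1]
  force: 40

```text
t: 4.2
eef_pos: [0.6028, 0.0465, 0.0497]
tool_rot: [0.0, 0.713, 0.702, 0.001]
contact_force: [-0.8, 0.1, 6.4]
gripper_width: 0.109
grasp_force: 39.1
```

>>> carry_out:
  targets:
    - [0, -1, 0, 0, -1]
    - [0, -2, 0, 0, -1]
    - [0, -2, 0, 0, -1]
    - [0, -2, 0, 0, -1]
    - [0, -2, 0, 0, -1]
    - [0, -2, 0, 0, -1]
    - [0, -2, 0, 0, -1]
    - [0, -1.2, 0, 0, -1]
    - [0, -0.8, 0, 0, -1]
    - [0, -0.4, 0, 0, -1]
    - [0, 0, 0, 0, -1]
    - [0, 0, 0, 0, -1]

```text
t: 5.4
eef_pos: [0.4484, 0.0501, 0.0496]
tool_rot: [-0.0, 0.712, 0.702, 0.002]
contact_force: [-0.3, 4.3, 13.9]
gripper_width: 0.11
grasp_force: 41.1
```

>>> carry_out:
  targets:
    - [0, -0.2, 0, 0, -1]
    - [0, 0, 0, 0, -1]
    - [0, 0, 0, 0, -1]

```text
t: 5.7
eef_pos: [0.4472, 0.0501, 0.0496]
tool_rot: [0.0, 0.712, 0.702, 0.002]
contact_force: [0.8, 3.7, 10.9]
gripper_width: 0.11
grasp_force: 40.9
```

>>> carry_out:
  targets:
    - [0, -0.3, 0, 0, -1]
    - [0, -0.2, 0, 0, -1]
    - [0, 0, 0, 0, -1]
    - [0, 0, 0, 0, -1]

```text
t: 6.1
eef_pos: [0.4465, 0.0501, 0.0498]
tool_rot: [0.004, 0.712, 0.702, 0.005]
contact_force: [13.4, 2.2, -6.2]
gripper_width: 0.109
grasp_force: 39.4
```

>>> carry_out:
  targets:
    - [0, 0, 0, 0, -0.3]
    - [0, 0, 0, 0, -0.3]
    - [0, 0, 0, 0, -0.3]
    - [0, 0, 0, 0, -0.3]
    - [0, 0, -2, 0, -0.3]
    - [0, 0, -4, 0, -0.3]
    - [0, 0, -5, 0, -0.3]
    - [0, 0, -5, 0, -0.3]
    - [0, 0, -5, 0, 0]
    - [0, 0, -3, 0, 0.5]
    - [0, 0, 0, 0, 1]
    - [0, 0, 0, 0, 1]

```text
t: 7.3
eef_pos: [0.4405, 0.0488, 0.2882]
tool_rot: [-0.0, 0.712, 0.702, 0.0]
contact_force: [0.4, -0.7, -0.2]
gripper_width: 0.974
grasp_force: 0.0
```

```bash
python3 - <<'E'
from h import *
need([.58,.04,.28],-.9)
a=snap("top","top1");b=snap("wrist","wrist1")
np.save("pics/wc.npy",imaging.calibration("wrist"),allow_pickle=True)
A=cv2.resize(a[90:230,170:290],None,fx=3.3,fy=3.3,interpolation=cv2.INTER_CUBIC)
B=cv2.resize(b,(400,300))
o=np.zeros((470,800,3),np.uint8);o[:A.shape[0],:A.shape[1]]=A;o[:300,400:]=B
cv2.imwrite("pics/v1.png",o[:,:,::-1])
E
```

```text
t 7.3 pos [0.4405 0.0488 0.2882] need cm [-0.68 13.96  0.83] tool-y deg -0.86 turn 0.04313027722638196 tilt [ 1.e-03  3.e-04 -1.e+00]
```

View pics/v1.png

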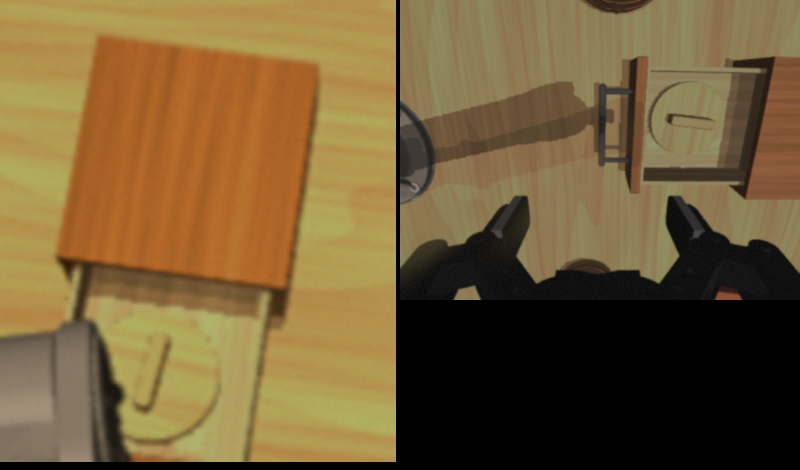

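The top and wrist views show the drawer open and the lid in it (wrist inset: disc centre about (687,118), bar from (668,119) to (715,123)). I'll enlarge that region for measuring.

```bash
python3 - <<'E'
from h import *
b=np.load("pics/wrist1.npy")
cv2.imwrite("pics/v2.png",cv2.resize(b[90:215,300:450],None,fx=4.5,fy=4.5,interpolation=cv2.INTER_CUBIC)[:,:,::-1])
E
```

```text
(no output)
```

View pics/v2.png

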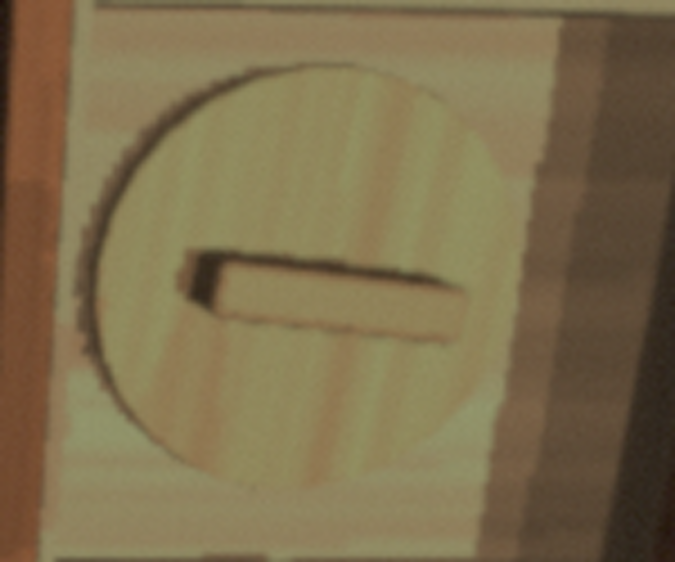

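```bash
python3 - <<'E'
from h import *
c=np.load("pics/wc.npy",allow_pickle=True).item()
f=lambda u,v:(300+(u-1.75)/4.5,90+(v-1.75)/4.5)
P=np.array([at(c,*f(*p),.066) for p in[(217,262),(466,289),(457,342),(214,318)]])
print(P.round(4),P.mean(0).round(4)); d=P[1]+P[2]-P[0]-P[3]
print("bar deg",np.degrees(np.arctan2(d[1],d[0])),np.linalg.norm(d)/2,"disc",at(c,*f(306,275),.04))
for p in [(97,285),(520,240),(340,63),(270,487)]: print(at(c,*f(*p),.04).round(4))
need([*P.mean(0)[:2],.25],np.degrees(np.arctan2(d[1],d[0]))+90)
print("wristcam",ray(c,256,192)[0]-bot.get_obs()["eef_pos"])
E
```

```text
[[0.5524 0.0681 0.066 ]
 [0.6204 0.0601 0.066 ]
 [0.6198 0.0456 0.066 ]
 [0.5527 0.053  0.066 ]] [0.5863 0.0567 0.066 ]
bar deg -6.46250835096322 0.06801460064734467 disc [0.58630367 0.05980093 0.04      ]
[0.5264 0.0576 0.04  ]
[0.6472 0.0693 0.04  ]
[0.5903 0.1182 0.04  ]
[ 0.5817 -0.004   0.04  ]
t 7.4 pos [0.4397 0.0485 0.2869] need cm [ 1.05 14.66  3.65] tool-y deg -0.88 turn -84.41372646473597 tilt [-0.001  -0.0026 -1.    ]
wristcam [0.00105424 0.07926091 0.14129433]
```

>>> carry_out:
  targets:
    - [0.3, 3.7, 0, 0, 0.2]
    - [0.3, 3.7, 0, 0, 0.2]
    - [0.3, 3.7, 0, 0, 0.2]
    - [0.2, 3.6, 0, 0, 0.2]
    - [0, 0, 0, -8.5, 0.2]
    - [0, 0, 0, -8.5, 0.2]
    - [0, 0, 0, -8.5, 0.2]
    - [0, 0, 0, -8.5, 0.2]
    - [0, 0, 0, -8.5, 0.2]
    - [0, 0, 0, -8.5, 0.2]
    - [0, 0, 0, -8.5, 0.2]
    - [0, 0, 0, -8.5, 0.2]

```text
t: 8.6
eef_pos: [0.587, 0.0572, 0.2858]
tool_rot: [-0.002, 0.196, 0.981, -0.001]
contact_force: [-0.1, 0.7, 0.6]
gripper_width: 0.602
grasp_force: 0.0
```

>>> carry_out:
  targets:
    - [0, 0, 2, -8.5, 0.2]
    - [0, 0, 2, -8, 0.2]
    - [0, 0, 3, 0, 0.2]
    - [0, 0, 3, 0, 0.2]
    - [0, 0, 0, 0, 0.2]
    - [0, 0, 0, 0, 0.2]

```text
t: 9.2
eef_pos: [0.5872, 0.0571, 0.1872]
tool_rot: [-0.002, 0.056, 0.998, -0.001]
contact_force: [0.2, -0.6, 0.1]
gripper_width: 0.596
grasp_force: 0.0
```

```bash
python3 - <<'E'
from h import *
need([.5863,.0572,.045],83.5);print(np.round(bot.get_obs()["q"],2))
E
```

```text
t 9.2 pos [0.5872 0.0571 0.1872] need cm [ 0.05  0.02 14.22] tool-y deg 83.6 turn 0.10176823973401383 tilt [ 0.0029 -0.0015 -1.    ]
[-0.47  0.4   0.35  1.83 -0.16  0.95  1.4 ]
```

>>> carry_out:
  targets:
    - [0.1, 0, 3, 0, 0.2]
    - [0, 0, 3, 0, 0.2]
    - [0, 0, 3, 0, 0.2]
    - [0, 0, 2.5, 0, 0.2]
    - [0, 0, 1.7, 0, 0.2]
    - [0, 0, 1, 0, 0.2]
    - [0, 0, 0, 0, 0.2]
    - [0, 0, 0, 0, 0.2]

```text
t: 10.0
eef_pos: [0.588, 0.0578, 0.0475]
tool_rot: [0.001, 0.056, 0.998, 0.0]
contact_force: [0.2, 0.4, 0.3]
gripper_width: 0.6
grasp_force: 0.0
```

>>> carry_out:
  targets:
    - [0, 0, 0, 0, -1]
    - [0, 0, 0, 0, -1]
    - [0, 0, 0, 0, -1]
    - [0, 0, 0, 0, -1]
    - [0, 0, 0, 0, -1]
    - [0, 0, 0, 0, -1]
  force: 40

```text
t: 10.6
eef_pos: [0.5878, 0.0576, 0.0473]
tool_rot: [0.001, 0.056, 0.998, 0.0]
contact_force: [-0.7, -0.0, 6.2]
gripper_width: 0.181
grasp_force: 40.1
```

>>> carry_out:
  targets:
    - [0, 0, -1, 0, -1]
    - [0, 0, -2, 0, -1]
    - [0, 0, -3, 0, -1]
    - [0, 0, -3, 0, -1]
    - [0, 0, -3, 0, -1]
    - [0, 0, -3, 0, -1]
    - [0, 0, -2, 0, -1]
    - [0, 0, 0, 0, -1]
    - [0, 0, 0, 0, -1]

```text
t: 11.5
eef_pos: [0.5866, 0.0577, 0.2161]
tool_rot: [-0.0, 0.056, 0.998, 0.0]
contact_force: [0.3, 0.0, -2.7]
gripper_width: 0.174
grasp_force: 39.2
```

```bash
python3 - <<'E'
from h import *
need([.406,-.318,.217],0);print(bot.get_obs()["contact_force"],bot.get_obs()["gripper_width"])
E
```

```text
t 11.5 pos [0.5866 0.0577 0.2161] need cm [ 13.78 -39.34  -0.09] tool-y deg 83.63 turn 83.63416355076703 tilt [ 2.e-04  2.e-04 -1.e+00]
[ 3.28875257e-01  6.35114075e-04 -2.69455182e+00] 0.17402615718499687
```

>>> carry_out:
  targets:
    - [0.3, -2, 0, 0, -1]
    - [0.5, -3.5, 0, 0, -1]
    - [0.6, -4, 0, 0, -1]
    - [0.6, -4, 0, 0, -1]
    - [0.6, -4, 0, 0, -1]
    - [0.6, -4, 0, 0, -1]
    - [0.6, -4, 0, 0, -1]
    - [0.6, -4, 0, 0, -1]
    - [0.5, -3.5, 0, 0, -1]
    - [0.5, -3, 0, 0, -1]
    - [0.2, -2, 0, 0, -1]
    - [0, 0, 0, 0, -1]

```text
t: 12.7
eef_pos: [0.4864, -0.3169, 0.2147]
tool_rot: [-0.002, 0.058, 0.998, -0.0]
contact_force: [0.4, 0.0, -2.3]
gripper_width: 0.175
grasp_force: 39.2
```

>>> carry_out:
  targets:
    - [0, 0, 0, 0, -1]
    - [0, 0, 0, 0, -1]
    - [0, 0, 0, 0, -1]

```text
t: 13.0
eef_pos: [0.4896, -0.3122, 0.2158]
tool_rot: [-0.0, 0.054, 0.999, 0.0]
contact_force: [-0.6, 1.2, -1.6]
gripper_width: 0.176
grasp_force: 39.2
```

```bash
python3 - <<'E'
from h import *
need([.406,-.318,.217],83.5)
c=imaging.calibration("wrist");np.save("pics/wc.npy",c,allow_pickle=True)
snap("wrist","wrist2");print(proj(c,[.4063,-.3179,.09])*1.5)
snap("top","top2")
E
```

```text
t 13.0 pos [ 0.4896 -0.3122  0.2158] need cm [ 8.25 -1.48 -0.12] tool-y deg 83.75 turn 0.25318039142426585 tilt [ 8.e-04  8.e-04 -1.e+00]
[351.0855872  139.97386554]
```

View pics/wrist2.png

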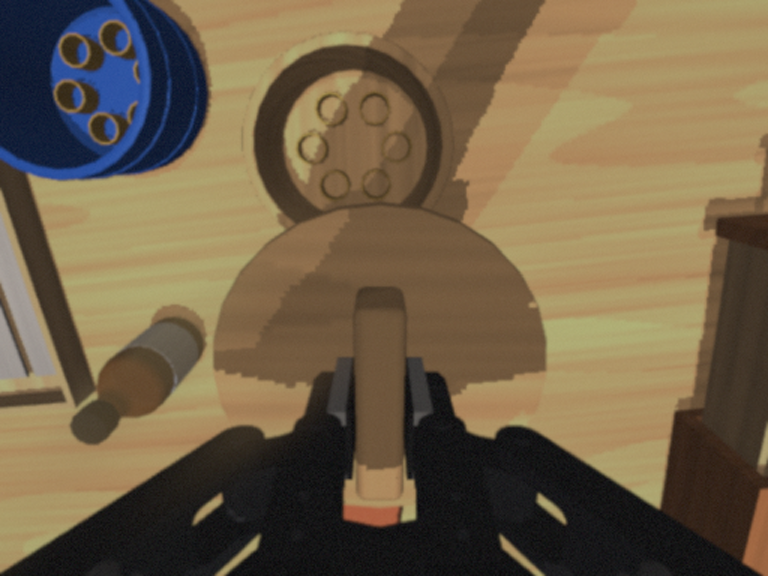

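The wrist view shows the tub mouth (inner edge x 253 to 443, top 44, so centre about (348.3,139)) and the held lid (disc edge x 214 to 546, top 204, so centre about (380,370)).

```bash
python3 - <<'E'
from h import *
c=np.load("pics/wc.npy",allow_pickle=True).item()
s=lambda u,v:((u-.25)/1.5,(v-.25)/1.5)
t=at(c,*s(348.3,139),.09);print("tub",t)
pts=[at(c,*s(*p),.2085) for p in[(214,357),(546,357),(380,204)]];print(np.round(pts,4))
A,B,C=[p[:2] for p in pts]
M=2*np.array([B-A,C-A]);ce=np.linalg.solve(M,[B@B-A@A,C@C-A@A]);print("lid",ce,np.linalg.norm(ce-A))
e=bot.get_obs()["eef_pos"];off=ce-e[:2];print("off",off);
need([*(t[:2]),.2158],None); need([*(t[:2]-off),.2158],None)
E
```

```text
tub [ 0.4054648 -0.3194979  0.09     ]
[[ 0.4765 -0.3699  0.2085]
 [ 0.4896 -0.2511  0.2085]
 [ 0.4291 -0.3046  0.2085]]
lid [ 0.4887563  -0.31111258] 0.0600603453394069
off [-0.00084211  0.00161544]
t 13.1 pos [ 0.4896 -0.3127  0.2161] need cm [ 8.29 -1.59  0.04] tool-y deg 83.72 turn None tilt [ 1.e-04  4.e-04 -1.e+00]
t 13.1 pos [ 0.4896 -0.3127  0.2161] need cm [ 8.19 -1.74  0.04] tool-y deg 83.72 turn None tilt [ 1.e-04  4.e-04 -1.e+00]
```

>>> carry_out:
  targets:
    - [1.5, -0.3, 0, 0, -1]
    - [2, -0.4, 0, 0, -1]
    - [2, -0.4, 0, 0, -1]
    - [1.75, -0.3, 0, 0, -1]
    - [1, -0.25, 0, 0, -1]
    - [0, 0, 1, 0, -1]
    - [0, 0, 2, 0, -1]
    - [0, 0, 2, 0, -1]
    - [0, 0, 1.5, 0, -1]
    - [0, 0, 0.7, 0, -1]
    - [0, 0, 0, 0, -1]
    - [0, 0, 0, 0, -1]

```text
t: 14.3
eef_pos: [0.4059, -0.3212, 0.1445]
tool_rot: [0.0, 0.055, 0.998, -0.0]
contact_force: [0.0, 0.6, -0.9]
gripper_width: 0.178
grasp_force: 39.2
```

```bash
python3 - <<'E'
from h import *
need([.4058,-.3203,.107],None);print(bot.get_obs()["contact_force"])
E
```

```text
t 14.3 pos [ 0.4059 -0.3212  0.1445] need cm [0.02 0.09 3.75] tool-y deg 83.64 turn None tilt [-4.e-04 -3.e-04 -1.e+00]
[ 0.03472404  0.62901071 -0.86099691]
```

>>> carry_out:
  targets:
    - [0, 0.1, 0.7, 0, -1]
    - [0, 0, 0.7, 0, -1]
    - [0, 0, 0.6, 0, -1]
    - [0, 0, 0.5, 0, -1]
    - [0, 0, 0.4, 0, -1]
    - [0, 0, 0.3, 0, -1]
    - [0, 0, 0.2, 0, -1]
    - [0, 0, 0, 0, -1]
    - [0, 0, 0, 0, -1]

```text
t: 15.2
eef_pos: [0.4056, -0.3201, 0.1104]
tool_rot: [0.0, 0.056, 0.998, -0.0]
contact_force: [1.0, 1.1, -2.2]
gripper_width: 0.176
grasp_force: 39.2
```

>>> carry_out:
  targets:
    - [0, 0, 0.1, 0, -1]
    - [0, 0, 0.1, 0, -1]
    - [0, 0, 0.1, 0, -1]
    - [0, 0, 0, 0, -1]
    - [0, 0, 0, 0, -1]

```text
t: 15.7
eef_pos: [0.4055, -0.32, 0.1074]
tool_rot: [0.0, 0.056, 0.998, 0.0]
contact_force: [-0.3, 0.6, 1.1]
gripper_width: 0.174
grasp_force: 39.5
```

>>> carry_out:
  targets:
    - [0, 0, 0.1, 0, -1]
    - [0, 0, 0, 0, -1]
    - [0, 0, 0, 0, -1]

```text
t: 16.0
eef_pos: [0.4056, -0.32, 0.1073]
tool_rot: [0.0, 0.056, 0.998, 0.0]
contact_force: [-4.1, 3.5, 13.2]
gripper_width: 0.181
grasp_force: 41.2
```

>>> carry_out:
  targets:
    - [0, 0, -0.1, 0, -1]
    - [0, 0, 0, 0, -0.4]
    - [0, 0, 0, 0, -0.2]
    - [0, 0, 0, 0, 0]
    - [0, 0, 0, 0, 0]
    - [0, 0, -1, 0, 0]
    - [0, 0, -2, 0, 0]
    - [0, 0, -4, 0, 0]
    - [0, 0, -4, 0, 0]
    - [0, 0, -2, 0, 0]
    - [0, 0, 0, 0, 0]
    - [0, 0, 0, 0, 0]

```text
t: 17.2
eef_pos: [0.4055, -0.3199, 0.2377]
tool_rot: [0.001, 0.056, 0.998, -0.0]
contact_force: [0.5, -0.3, -0.9]
gripper_width: 0.498
grasp_force: 0.0
```

```bash
python3 - <<'E'
from h import *
need([.44,.05,.2],-.9);print(np.round(bot.get_obs()["q"],2))
c=imaging.calibration("wrist");np.save("pics/wc.npy",c,allow_pickle=True)
snap("wrist","wrist3");print(proj(c,[.4055,-.3195,.1])*1.5)
E
```

```text
t 17.2 pos [ 0.4055 -0.3199  0.2377] need cm [ 0.68 37.15  3.77] tool-y deg 83.63 turn 84.5333922264904 tilt [-0.001  0.    -1.   ]
[ 0.09  0.22  0.54  1.95 -0.13  1.    2.15]
[378.59377386 275.67255449]
```

View pics/wrist3.png

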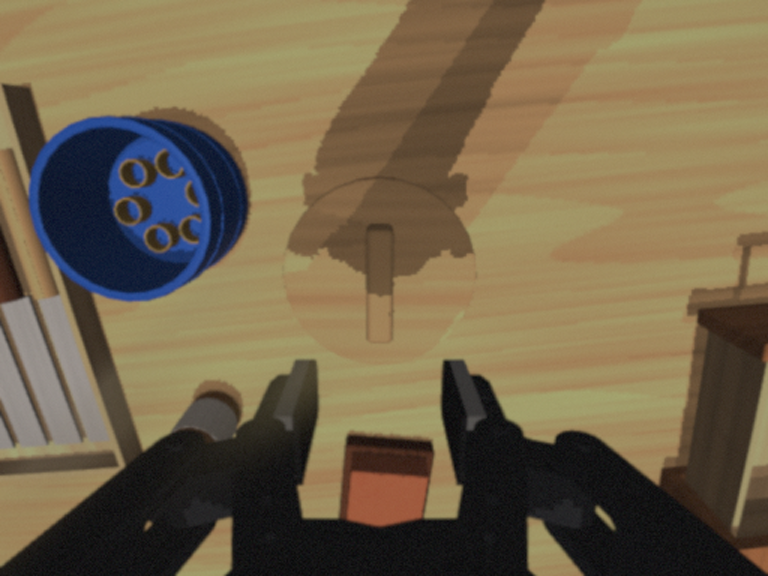

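The lid sits centred on the tub (disc x 283 to 476, y 176 to 363, circle centre about (380,270)), level, with the bystanders untouched. Now back to the handle to shut the drawer.

>>> carry_out:
  targets:
    - [0, 2, 0, 0, -0.3]
    - [0, 3.5, 0, 0, -0.3]
    - [0, 4, 0, 0, -0.3]
    - [0, 4, 0, 0, -0.3]
    - [0, 4, 0, 0, -0.3]
    - [0, 4, 0, 0, -0.3]
    - [0, 4, 0, 0, -0.3]
    - [0, 4, 0, 0, -0.3]
    - [0, 4, 0, 0, -0.3]
    - [0, 3.7, 0, 0, -0.3]
    - [0, 0, 0, 8.5, -0.3]
    - [0, 0, 0, 8.5, -0.3]

```text
t: 18.45
eef_pos: [0.4458, 0.0508, 0.2358]
tool_rot: [-0.001, 0.204, 0.979, -0.001]
contact_force: [0.5, -0.1, 0.1]
gripper_width: 0.351
grasp_force: 0.0
```

>>> carry_out:
  targets:
    - [0, 0, 0, 8.5, -0.3]
    - [0, 0, 0, 8.5, -0.3]
    - [0, 0, 0, 8.5, -0.3]
    - [0, 0, 0, 8.5, -0.3]
    - [0, 0, 0, 8.5, -0.3]
    - [0, 0, 0, 8.5, -0.3]
    - [0, 0, 0, 8.5, -0.3]
    - [0, 0, 0, 8, -0.3]
    - [0, 0, 0, 0, -0.3]
    - [0, 0, 0, 0, -0.3]
    - [0, 0, 0, 0, -0.3]

```text
t: 19.55
eef_pos: [0.4464, 0.0496, 0.2368]
tool_rot: [-0.0, 0.712, 0.703, -0.0]
contact_force: [1.0, 0.4, 0.1]
gripper_width: 0.348
grasp_force: 0.0
```

```bash
python3 - <<'E'
from h import *
need([.4465,.05,.05],-.9);print(np.round(bot.get_obs()["q"],2))
E
```

```text
t 19.55 pos [0.4464 0.0496 0.2368] need cm [ 0.05  0.02 18.68] tool-y deg -0.72 turn 0.18082389366567497 tilt [-4.e-04 -1.e-03 -1.e+00]
[-0.54  0.09  0.31  2.08 -0.03  0.98 -0.22]
```

>>> carry_out:
  targets:
    - [0, 0, 3, 0, -0.3]
    - [0, 0, 4, 0, -0.3]
    - [0, 0, 4, 0, -0.3]
    - [0, 0, 3, 0, -0.3]
    - [0, 0, 2.5, 0, -0.3]
    - [0, 0, 1.5, 0, -0.3]
    - [0, 0, 0.7, 0, -0.3]
    - [0, 0, 0, 0, -1]
    - [0, 0, 0, 0, -1]
    - [0, 0, 0, 0, -1]
    - [0, 0, 0, 0, -1]
    - [0, 0, 0, 0, -1]

```text
t: 20.75
eef_pos: [0.4466, 0.0496, 0.0504]
tool_rot: [0.0, 0.712, 0.702, 0.0]
contact_force: [1.1, -0.5, -9.3]
gripper_width: 0.113
grasp_force: 39.0
```

>>> carry_out:
  targets:
    - [0, 1, 0, 0, -1]
    - [0, 2, 0, 0, -1]
    - [0, 2, 0, 0, -1]
    - [0, 2, 0, 0, -1]
    - [0, 2, 0, 0, -1]
    - [0, 2, 0, 0, -1]
    - [0, 2, 0, 0, -1]
    - [0, 1.5, 0, 0, -1]
    - [0, 1, 0, 0, -1]
    - [0, 0.4, 0, 0, -1]
    - [0, 0, 0, 0, -1]
    - [0, 0, 0, 0, -1]

```text
t: 21.95
eef_pos: [0.6062, 0.046, 0.0504]
tool_rot: [0.001, 0.713, 0.701, 0.0]
contact_force: [1.3, -6.2, -4.5]
gripper_width: 0.112
grasp_force: 39.5
```

>>> carry_out:
  targets:
    - [0, 0.3, 0, 0, -1]
    - [0, 0.3, 0, 0, -1]
    - [0, 0.1, 0, 0, -1]
    - [0, 0, 0, 0, -1]
    - [0, 0, 0, 0, -1]

```text
t: 22.45
eef_pos: [0.6114, 0.0458, 0.0504]
tool_rot: [-0.0, 0.713, 0.701, -0.001]
contact_force: [-3.0, -5.1, -0.5]
gripper_width: 0.109
grasp_force: 40.0
```

>>> carry_out:
  targets:
    - [0, 0, 0, 0, -0.3]
    - [0, 0, 0, 0, -0.3]
    - [0, 0, 0, 0, -0.3]
    - [0, 0, 0, 0, -0.3]
    - [0, 0, -2, 0, -0.3]
    - [0, 0, -4, 0, -0.3]
    - [0, 0, -5, 0, -0.3]
    - [0, 0, -5, 0, -0.3]
    - [0, 0, -4, 0, -0.3]
    - [0, 0, 0, 0, -0.3]
    - [0, 0, 0, 0, -0.3]

```text
t: 23.55
eef_pos: [0.6132, 0.0475, 0.2514]
tool_rot: [0.0, 0.712, 0.702, 0.001]
contact_force: [-0.7, -0.9, -1.1]
gripper_width: 0.35
grasp_force: 0.0
```

```bash
python3 - <<'E'
from h import *
snap("scene","scene9");print(bot.get_obs()["t"],bot.get_obs()["eef_pos"])
E
```

```text
23.6 [0.6122839  0.04747136 0.24979217]
```

View pics/scene9.png

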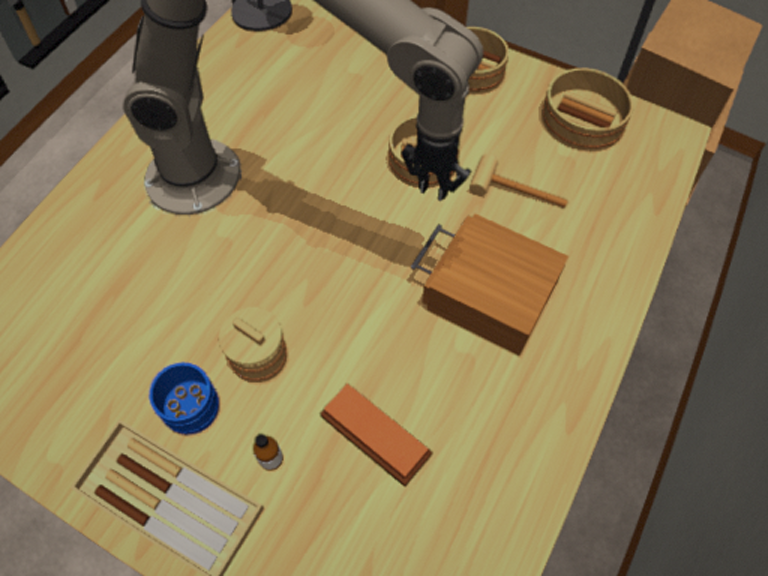

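The scene view shows the lid level on the tub at (252,340), the drawer shut at (430,275), the arm clear, and the other objects in their places.

```bash
python3 -c "
from station import bot
print(bot.hand_in())"
```

```text
the job is handed in; nothing more can be done
None
```

The job is handed in: the lid is seated level on the small tub, the drawer is shut and the bystanders look unmoved in the final picture (the interface returned no verdict).

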